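# Set the warming slate on the food warmer

## Task

Take the tall narrow slate out of the oak rack by sliding it straight up by its top edge, and lower it gently to lie flat on the wooden carving board, where you let go of it. Then take it afresh by its two long sides, lift it level and set it on the brass food warmer, so that it lies flat on the wires inside all the upturned wire ends. Do not let it drop or slam down, and leave the rack, the other two slates, the carving board, the warmer, the wine glass, the candle and the bowl where they stand.

Things in the scene. Friction and masses are not known exactly. Their poses are not given: they have to be found in the camera images.
- slate: the tall narrow slate plate, dark grey, 180 mm long, 64 wide, 8 thick (all sizes in mm), about 0.26 kg. Origin at its centre; z along the 180 length (up while it stands in the rack), y along the 64 width, x through the 8 thickness. It starts standing on a short edge on the floor of one of the rack's three slots, its top edge 192 above the table, with 2.5 play in thickness.
- rack: loose block of light oak, 122.5 (x) by 120 (y) by 62 high, 1.3 kg, with three slots sawn along its y axis, open above and at both ends: 10.5 wide, 50 deep (floor 12 above the table), at x = -36, 0 and +36. Origin at the centre of its underside, z up. It stands to the robot's left or right, the warmer on the other side; any slot may hold the tall slate.
- square_slate: slate plate 100 by 100 by 8 standing upright in another slot, top edge 112 above the table. Origin at its centre, x axis through its thickness. To be left.
- round_slate: round slate plate of diameter 104, 8 thick, standing upright in the remaining slot, top 116 above the table. Origin at its centre, x axis through its thickness. To be left.
- carving_board: loose end-grain board of brown wood, 240 (x) by 160 (y) by 36 thick, 1.1 kg, lying before the robot between rack and warmer, its x axis pointing roughly away from the robot. Origin at the centre of its underside. The slate may be laid along or across it so that one end overhangs the board's edge, which leaves room for a finger under that end.
- warmer: loose food warmer, 0.9 kg: a brass base plate 150 by 62 with two tealights, and four legs carrying a grate of 5 thick brass wires. Origin at the centre of its underside, z up, x along its length. The slate's 180 length goes along x, either face up and either end first; lying on the wires its centre is 58.5 above the table.
- wine_glass: stemmed wine glass, 195 high, 82 wide. Origin under its foot.
- pillar_candle: ivory pillar candle, diameter 70, 110 high. Origin under it.
- dip_bowl: small white bowl, diameter 90, 40 high. Origin under it.
- grate (a point): centre of the warmer's grate, at the wires' tops, 54.5 above the table; axes as warmer. Two wires run along x at y = -18 and +18, two along y at x = -55 and +55. Both ends of each wire turn up to 69 above the table: inner faces at x = -93 and +93, and at y = -35 and +35 (3 clear of the slate all round), leaning out slightly. Between x = -40 and +40 the sides are free for fingers.
Mind the look-alikes: they are no part of the job. Leave any green, orange or purple look-alike of the slate alone.

How it is judged:
On the way, in this order (a step that is already met when the one before it is completed fails the run):
1. the slate is drawn up clear of the rack, still upright (z of slate in the frame of rack above 0.155 m and angle between slate's own z axis and vertical below 0.25 rad), for 0.1 s.
2. the slate lies flat and still on the carving board, let go ((angle between slate's own x axis and vertical below 0.06 rad or angle between slate's own x axis and vertical above 3.0816 rad) and z of slate in the frame of carving_board between 0.036 and 0.044 m and x of slate in the frame of carving_board between -0.1 and 0.1 m and y of slate in the frame of carving_board between -0.08 and 0.08 m and contact force between the fingers and slate below 0.05 N and linear speed of slate below 0.02 m/s), for 0.2 s.
3. the slate, held in the fingers, is lifted level at least 3 cm off the carving board (possible only by its long sides) ((angle between slate's own x axis and vertical below 0.3 rad or angle between slate's own x axis and vertical above 2.8416 rad) and z of slate in the frame of carving_board above 0.07 m and contact force between the fingers and slate above 1 N), for 0.1 s.
At the end, for the whole second after the job is handed in: The slate, let go and at rest, lies flat (within 0.05 rad) on the warmer's wires inside all the upturned wire ends: its centre within 6 mm of the warmer's centre along and across, and 55 to 61 mm above the warmer's underside, its length along the warmer's. The rack and warmer stand upright ((angle between slate's own x axis and vertical below 0.05 rad or angle between slate's own x axis and vertical above 3.0916 rad) and x of slate in the frame of warmer between -0.006 and 0.006 m and y of slate in the frame of warmer between -0.006 and 0.006 m and z of slate in the frame of warmer between 0.055 and 0.061 m and angle between the z axis of slate and the x axis of warmer, either way round below 0.12 rad and angle between each of warmer, rack's own z axis and vertical below 0.05 rad and linear speed of slate below 0.01 m/s and contact force between the fingers and slate below 0.05 N); the robot touches nothing.
It fails at once if the slate is dropped or slammed down (moves faster than 1 m/s or turns faster than 7 rad/s, as in a free fall of some 5 cm) (linear speed of slate above 1 m/s or angular speed of slate above 7 rad/s).
It fails at once if the rack is dragged more than 3 cm or tipped (distance of rack from where it was at the start of the episode above 0.03 m or angle between rack's own z axis and vertical above 0.2 rad).
It fails at once if the carving board or the warmer is pushed more than 3 cm, or the warmer tipped (distance of any of carving_board, warmer from where it was at the start of the episode above 0.03 m or angle between warmer's own z axis and vertical above 0.2 rad).
It fails at once if another slate, the glass, the candle or the bowl is moved more than 4 cm (distance of any of square_slate, round_slate, wine_glass, pillar_candle, dip_bowl from where it was at the start of the episode above 0.04 m).
It also fails if it takes over 66 s, if anything falls off the work surface, if the arm or the gripper's body presses on something with over 40 N, if the wrist force passes 120 N, or if a joint passes its speed limit or range.

## Robot

A 6-joint arm with a two-finger parallel gripper is mounted at the origin on the work surface. World frame = base frame: x ahead of the robot, y to its left, z up, the work surface at z = 0. Lengths are in m, angles in rad, forces in N, time in s.
With the tool pointing down it reaches from about 0.25 to 0.775 m from the base axis. Payload 4 kg.
Tool frame: the origin (TCP) lies midway between the tips of the shut fingers; the grasp point (between the pads) lies ctrl.pinch_z behind it (ctrl.pinch_z is the distance from the TCP to the grasp point, in m); z points along the fingers, y is the line along which they close (so a half turn about z gives the same grasp; the last joint's range is limited). The gripper opens to 85 mm and grips with 20 to 120 N. Pads are 22 mm wide; open, the fingers measure 114 mm over their backs; the gripper's body (76 mm by 85 mm) begins 54 mm behind the grasp point. The pads swing forward as they close: fully open they stand 13 mm farther back than shut.
Start: joints at [-1.408, 0.087, 1.371, -0, 1.684, -0.103], TCP at [0.144, -0.531, 0.231] pointing down, gripper open.
Joint ranges: [-3.1, 3.1], [-0.76, 2.03], [0.27, 2.55], [-1.08, 4.22], [0.17, 2.65], [-2.57, 2.57]. Speed limits (rad/s): [2.79, 2.79, 3.14, 3.14, 3.14, 3.14].

## Interface

Orientations are given as a unit quaternion [x, y, z, w].
In Python, from cell import readout, viewer, close_job, ctrl gives the robot as it stands. The module is installed in compiled form; this text tells all that it offers.
- The arm moves only by the tool move_arm, never from a script. Its argument "steps" is text: rows parted by semicolons, each of 5 numbers parted by spaces: the closure, from 0 (fully open) to 1 (shut), then the shift along the tool's x, y, z normalised to -1 to 1, where 1 is 0.1 m, then the turn about the tool's z normalised to -1 to 1, where 1 is pi/2 rad. In form: jaw x y z turn; .... A call has exactly 10 rows; each row shifts and turns the commanded pose from where the row before left it, along the tool's axes as they then stand; what a row does not reach is not made up. A row lasts 1/12 s, in which the tool goes at most 41.7 mm and 7.16 degrees, less where a joint would pass 70% of its speed; a pose out of reach is approached as far as the arm can. A call with a number of a shift or a turn outside -1 to 1 is refused whole. A call with a gripper value outside its range is refused whole. The fingers move at their own pace and stop on an object; "newtons" is the grip in N (left out, the last holds). Time passes only in rows, so rows that do not move let the fingers close, or fill a call up. It gives the time, the measured TCP pose, the force, the opening and the grip force at its end, in the units of the state.
- readout.get_state(): the state, without advancing time (a new reading comes with each control period).
- viewer.snapshot(name): name is "side" or "top"; returns the picture (420x560x3 uint8, red, green, blue); there is no depth.
- viewer.get_calibration(name): a dict with "camera_matrix" (3x3 intrinsics, pixels), "k1" (the pictures are not rectified: a ray, as slopes to the right and down, at radius r is drawn at 1 + k1 r^2 times it, then the intrinsics apply), "rvec" (rotation vector, rad) and "tvec" (3), from world to camera coordinates, as OpenCV has them. Camera axes: x right, y down, z forward; pixel columns grow to the right and rows downward; lengths in m; the calibration is good to about 2 mm. A picture is of the moment at which its call begins. get_calibration takes no time and is no camera call.
- close_job(): hands the job in; it is judged then, once.
The state is a dict: "t": time; "joint_positions": joint angles; "joint_velocities": joint speeds; "effort": joint torques, N m; "eef_pos": TCP position; "orientation": TCP orientation; "force": force on the tool from outside, world axes, zero at the start; "ft_torque": the same for the moment, N m; "finger_gap": finger opening in m; "grip_force": force on a finger pad.
Only numpy, scipy, OpenCV 4.12 (cv2) and the standard library are available. Lean on these libraries where they do the work, as an engineer would, in place of code of your own. Each camera call takes 0.05 s, during which the arm holds its last target. There are 200 camera calls.

## Working session

There is one attempt and no reset: what is moved stays moved. The work goes in short steps, Python scripts to look and compute and a tool call to move; the robot and the scene stay as the last step left them, time stands still between calls to the robot, and variables do not carry over. Pictures are saved under pics/ and viewed, at most 10 in all, crops included, and the job is handed in when it is done.

Besides the shell and the picture viewer there is one more tool, called as name(argument=value, ...) on one line, values as JSON. move_arm: Moves the arm, as the interface text tells. Its arguments: {"type":"object","properties":{"steps":{"type":"string"},"newtons":{"type":"number"}},"required":["steps"]}

```bash
mkdir -p pics; cat > h.py <<'E'
import numpy as np, cv2
from cell import readout, viewer, close_job, ctrl
def cal(n):
    c=viewer.get_calibration(n); R=cv2.Rodrigues(np.array(c["rvec"],float))[0]
    return np.array(c["camera_matrix"],float),float(c["k1"]),R,np.array(c["tvec"],float).ravel()
def ray(n,uv):
    K,k1,R,t=cal(n); d=np.linalg.solve(K,np.array([uv[0],uv[1],1.]))[:2]; s=d.copy()
    for _ in range(30): s=d/(1+k1*(s@s))
    return -R.T@t, R.T@np.array([s[0],s[1],1.])
def onz(n,uv,z):
    o,d=ray(n,uv); return o+d*(z-o[2])/d[2]
def tri(a,b):
    (o1,d1),(o2,d2)=ray("side",a),ray("top",b)
    d1=d1/np.linalg.norm(d1);d2=d2/np.linalg.norm(d2)
    x=np.linalg.lstsq(np.c_[d1,-d2],o2-o1,rcond=None)[0]
    p,q=o1+d1*x[0],o2+d2*x[1]; return (p+q)/2,np.linalg.norm(p-q)
def proj(n,P):
    K,k1,R,t=cal(n); c=R@np.array(P,float)+t; s=c[:2]/c[2]; s=s*(1+k1*(s@s)); return (K@np.r_[s,1])[:2]
def snap(n,f):
    i=viewer.snapshot(n); cv2.imwrite("pics/"+f,cv2.cvtColor(i,cv2.COLOR_RGB2BGR)); return i
E
python3 - <<'E'
from h import *
for n in("top","side"): snap(n,n+"0.png"); print(n,ray(n,(280,210)))
s=readout.get_state(); print(s["t"],s["eef_pos"],s["orientation"],ctrl.pinch_z,s["finger_gap"])
E
```

```text
top (array([ 0.4048661 , -0.05683843,  1.08150882]), array([ 0.18631521,  0.00498721, -0.98247957]))
side (array([ 0.35957149, -0.87901145,  0.74872635]), array([ 0.19470918,  0.77697066, -0.59875825]))
0.1 [ 0.14437159 -0.53023844  0.23020998] [ 9.91183927e-01  1.32489021e-01 -3.63967341e-05 -1.03985138e-03] 0.0187 0.08553399960985258
```

View pics/top0.png

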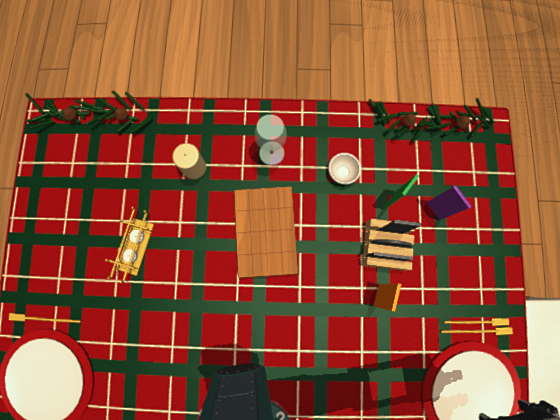

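View pics/side0.png

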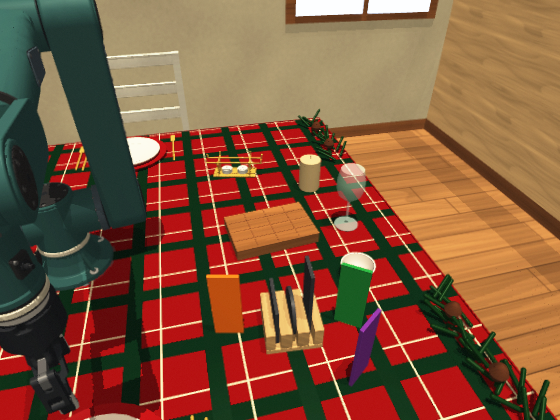

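The top view shows the rack at (390,245), the board at (266,232), the warmer at (131,247), the candle at (188,160), the glass at (271,145) and the bowl at (344,168). There are four slate-like candidates:
- dark grey plate in the rack's far slot: side (308,287), top (402,226)
- orange: side (225,303)
- green: side (352,290)
- purple: side (365,347)

The dark grey one in the rack fits the description, because the other three are coloured look-alikes. I'll confirm it in an enlarged crop.

```bash
python3 - <<'E'
import cv2,numpy as np
t=cv2.imread("pics/top0.png");s=cv2.imread("pics/side0.png")
a=cv2.resize(t[205:285,355:425],None,fx=6,fy=6,interpolation=cv2.INTER_CUBIC)[:480]
b=cv2.resize(s[250:360,250:335],None,fx=4.36,fy=4.36,interpolation=cv2.INTER_CUBIC)[:480]
b=cv2.resize(b,(371,480))
cv2.imwrite("pics/c1.png",np.hstack([a,b])[:, :800])
w=cv2.resize(t[200:290,95:165],None,fx=6,fy=6,interpolation=cv2.INTER_CUBIC)
d=cv2.resize(t[178:285,225:307],(414,540),interpolation=cv2.INTER_CUBIC)
print(w.shape)
cv2.imwrite("pics/c2.png",np.hstack([w,d])[:,:800])
E
```

```text
(540, 420, 3)
```

View pics/c1.png

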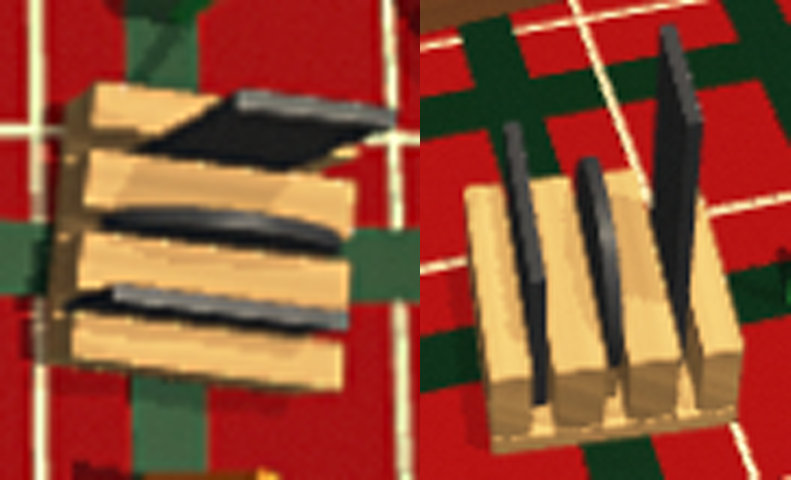

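View pics/c2.png

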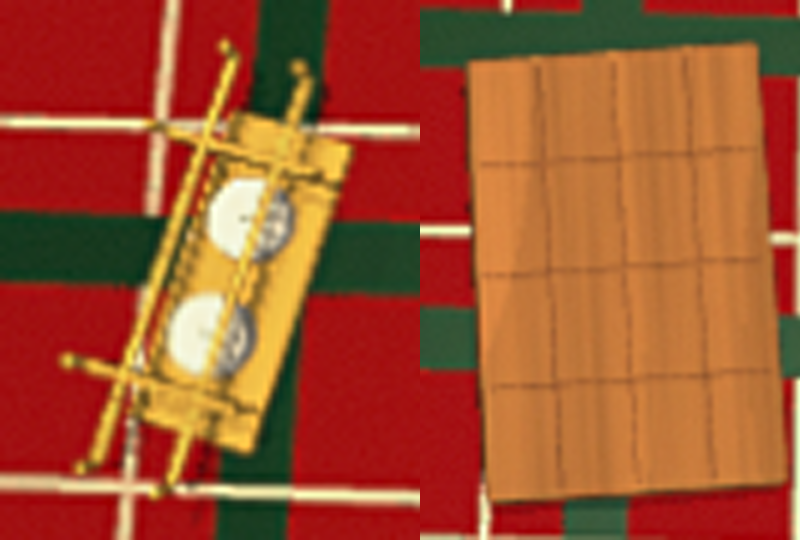

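The crops confirm that the tall dark slate is in the rack's far slot, with its top edge at top-crop (235–392, 90–128). They also show the wire tips on the warmer and the board corners clearly.

```bash
python3 - <<'E'
from h import *
np.set_printoptions(precision=4,suppress=True)
m=lambda p,s,x,y:((p[0]+.5)/s+x-.5,(p[1]+.5)/s+y-.5)
T=lambda p,z:onz("top",m(p,6,355,205),z)
c=[T(p,.192) for p in[(237,92),(395,115),(390,130),(232,106)]]
print("slate",np.array(c),np.mean(c,0),"len",np.linalg.norm(c[1]-c[0]),"thk",np.linalg.norm(c[3]-c[0]))
v=c[1]-c[0]+c[2]-c[3];print("yaw of width",np.degrees(np.arctan2(v[1],v[0])))
r=[T(p,.062) for p in[(97,82),(343,390),(75,357)]];print("rack",np.array(r),(r[0]+r[1])/2,[np.linalg.norm(r[0]-r[2]),np.linalg.norm(r[1]-r[2])])
v=r[1]-r[2];print("rack -y yaw",np.degrees(np.arctan2(v[1],v[0])))
# side check of slate top ends
S=lambda p:m(p,4.36,250,250)
for a,b in[((668,30),(237,97)),((692,115),(392,122))]:
  print("tri",tri(S((a[0]-420,a[1])),m(b,6,355,205)))
w=[onz("top",m(p,6,95,200),.069) for p in[(226,46),(300,66),(84,468),(162,492),(155,125),(338,185),(68,360),(250,410)]]
w=np.array(w);print("warmer",w,w[:4].mean(0),w[4:].mean(0));v=w[0]+w[1]-w[2]-w[3];print("yaw",np.degrees(np.arctan2(v[1],v[0])),np.linalg.norm(v)/2,np.linalg.norm(w[0]-w[1]),np.linalg.norm(w[4]-w[5]))
b=np.array([onz("top",m((x-420,y),5.048,225,178),.036) for x,y in[(469,60),(756,43),(786,484),(491,502)]])
print("board",b,b.mean(0));v=b[0]+b[1]-b[2]-b[3];print("yaw",np.degrees(np.arctan2(v[1],v[0])),np.linalg.norm(v)/2,np.linalg.norm(b[0]-b[1]))
for n,uv in(("candle",(186,154)),("bowl",(344,168)),("glass",(271,153)),("green",(405,190)),("orange",(397,290)),("purple",(450,203))):print(n,onz("top",uv,.1 if n!="glass" else 0))
E
```

```text
slate [[ 0.5568 -0.3185  0.192 ]
 [ 0.5492 -0.381   0.192 ]
 [ 0.5432 -0.3787  0.192 ]
 [ 0.5512 -0.3164  0.192 ]] [ 0.5501 -0.3486  0.192 ] len 0.06289988487086771 thk 0.00594322877632814
yaw of width -97.12500828003074
rack [[ 0.5819 -0.2938  0.062 ]
 [ 0.4481 -0.4008  0.062 ]
 [ 0.4604 -0.2824  0.062 ]] [ 0.515  -0.3473  0.062 ] [np.float64(0.12211225890339118), np.float64(0.11898977235650869)]
rack -y yaw -95.93109290849004
tri (array([ 0.5559, -0.3197,  0.188 ]), np.float64(0.0007902581366611782))
tri (array([ 0.5475, -0.3795,  0.1931]), np.float64(0.0025922269271294756))
warmer [[0.5944 0.3448 0.069 ]
 [0.5862 0.31   0.069 ]
 [0.4058 0.3919 0.069 ]
 [0.3969 0.3558 0.069 ]
 [0.5578 0.374  0.069 ]
 [0.5334 0.2881 0.069 ]
 [0.4524 0.4036 0.069 ]
 [0.4337 0.3194 0.069 ]] [0.4958 0.3506 0.069 ] [0.4943 0.3463 0.069 ]
yaw -13.820204443664771 0.1945926849368658 0.03573172376651115 0.08924414933690168
board [[ 0.6575  0.0759  0.036 ]
 [ 0.671  -0.0806  0.036 ]
 [ 0.4329 -0.1012  0.036 ]
 [ 0.4195  0.0535  0.036 ]] [ 0.5452 -0.0131  0.036 ]
yaw 5.164312325510302 0.23902133563554512 0.1571284907812437
candle [0.7359 0.2012 0.1   ]
bowl [ 0.7073 -0.2168  0.1   ]
glass [ 0.7779 -0.0209  0.    ]
green [ 0.6524 -0.377   0.1   ]
orange [ 0.3951 -0.349   0.1   ]
purple [ 0.6209 -0.4966  0.1   ]
```

```bash
cat > go.py <<'E'
import sys; from h import *
from scipy.spatial.transform import Rotation as Ro
# usage: go.py x y z yaw_toolx_deg -> remaining shift in tool units (after turn) and turn units
a=[float(v) for v in sys.argv[1:]]; s=readout.get_state(); p=np.array(s["eef_pos"]); R=Ro.from_quat(s["orientation"]).as_matrix()
y0=np.degrees(np.arctan2(R[1,0],R[0,0])); print("t",round(s["t"],2),"p",p.round(4),"yaw",round(y0,2),"down",R[:,2].round(3),"gap",round(s["finger_gap"],4),"F",np.round(s["force"],1),"grip",round(s["grip_force"],1))
if a:
    g=np.radians(a[3]); d=np.array(a[:3])-p; c,n=np.cos(g),np.sin(g)
    print("shift",np.round([10*(c*d[0]+n*d[1]),10*(n*d[0]-c*d[1]),-10*d[2]],3),"turn",round((y0-a[3])/90,4))
E
```

move_arm(steps="0 0 0 0 0.0795; 0 0 0 0 0.0795; 0 0 0 0 0.08; 0 0.35 -0.205 0 0; 0 0.35 -0.205 0 0; 0 0.35 -0.205 0 0; 0 0.35 -0.205 0 0; 0 0.35 -0.205 0 0; 0 0.35 -0.205 0 0; 0 0.35 -0.205 0 0", newtons=20)

```text
t: 0.93
eef_pos: [0.4051, -0.4134, 0.2308]
orientation: [0.999, -0.054, -0.0, -0.0]
force: [0.3, -0.2, -0.4]
finger_gap: 0.0857
grip_force: 0.0
```

```bash
python3 go.py .551 -.3495 .231 -6.3
```

```text
t 0.93 p [ 0.4051 -0.4134  0.2308] yaw -6.25 down [-0.001  0.001 -1.   ] gap 0.0857 F [ 0.3 -0.2 -0.4] grip 0.0
shift [ 1.381 -0.795 -0.002] turn 0.0006
```

move_arm(steps="0 0.345 -0.199 0 0; 0 0.345 -0.199 0 0; 0 0.345 -0.199 0 0; 0 0.345 -0.198 0 0; 0 0 0 0 0; 0 0 0 0.1 0; 0 0 0 0.1 0; 0 0 0 0.1 0; 0 0 0 0 0; 0 0 0 0 0")

```text
t: 1.77
eef_pos: [0.5476, -0.3511, 0.1996]
orientation: [0.998, -0.056, -0.001, -0.001]
force: [-0.5, -0.4, 1.5]
finger_gap: 0.0856
grip_force: 0.0
```

```bash
python3 go.py .551 -.3495 .171 -6.3; python3 - <<'E'
from h import *
i=snap("side","s1.png")[200:360,220:400]; j=snap("top","t1.png")[150:310,330:460]
a=cv2.resize(i,None,fx=3,fy=3,interpolation=2)[:480,:450]; b=cv2.resize(j,None,fx=2.6,fy=3)
cv2.imwrite("pics/c3.png",np.hstack([a,b])[:,:,::-1])
E
```

```text
t 1.77 p [ 0.5476 -0.3511  0.1996] yaw -6.36 down [-0.003  0.002 -1.   ] gap 0.0856 F [-0.5 -0.4  1.5] grip 0.0
shift [ 0.032 -0.02   0.286] turn -0.0007
```

View pics/c3.png

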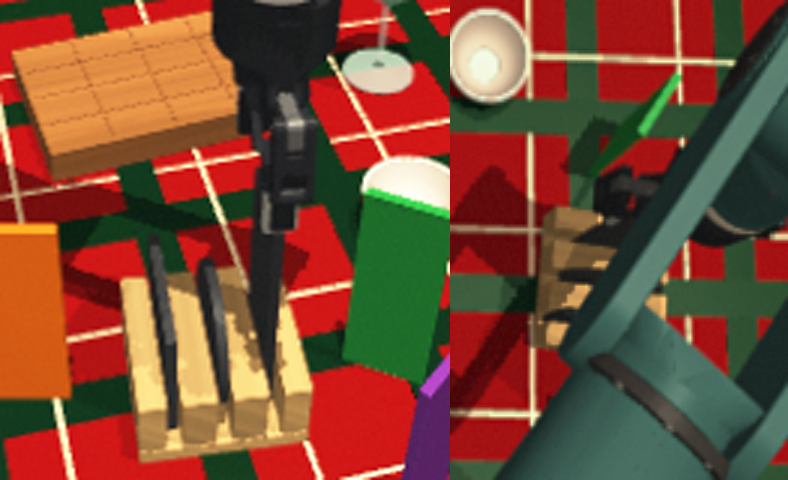

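The enlarged view shows the near finger straddling the slate's top edge at (285,210), in line with it. I'll descend and close.

move_arm(steps="0 0.03 -0.02 0.09 0; 0 0 0 0.09 0; 0 0 0 0.09 0; 0 0 0 0 0; 0.15 0 0 0 0; 0.3 0 0 0 0; 0.45 0 0 0 0; 0.6 0 0 0 0; 1 0 0 0 0; 1 0 0 0 0", newtons=20)

```text
t: 2.7
eef_pos: [0.5527, -0.3491, 0.1745]
orientation: [0.999, -0.054, 0.0, 0.0]
force: [0.4, -0.6, -0.9]
finger_gap: 0.0634
grip_force: 22.7
```

```bash
python3 go.py .551 -.3495 .171 -6.3
```

```text
t 2.7 p [ 0.5527 -0.3491  0.1745] yaw -6.24 down [ 0. -0. -1.] gap 0.0634 F [ 0.4 -0.6 -0.9] grip 22.7
shift [-0.016  0.006  0.035] turn 0.0006
```

move_arm(steps="1 0 0 0 0; 1 0 0 -0.1 0; 1 0 0 -0.2 0; 1 0 0 -0.2 0; 1 0 0 -0.2 0; 1 0 0 -0.2 0; 1 0 0 -0.2 0; 1 0 0 -0.2 0; 1 0 0 -0.2 0; 1 0 0 -0.1 0", newtons=35)

```text
t: 3.53
eef_pos: [0.5529, -0.3492, 0.3381]
orientation: [0.999, -0.054, 0.002, 0.001]
force: [-0.4, -0.4, -1.9]
finger_gap: 0.0629
grip_force: 39.4
```

```bash
python3 go.py .576 -.010 .25 5.2; python3 - <<'E'
from h import *
i=snap("side","s2.png")[150:360,200:410]; cv2.imwrite("pics/c4.png",cv2.resize(i,None,fx=2,fy=2)[:,:,::-1])
E
```

```text
t 3.53 p [ 0.5529 -0.3492  0.3381] yaw -6.24 down [ 0.004 -0.003 -1.   ] gap 0.0629 F [-0.4 -0.4 -1.9] grip 39.4
shift [ 0.538 -3.357  0.881] turn -0.1271
```

View pics/c4.png

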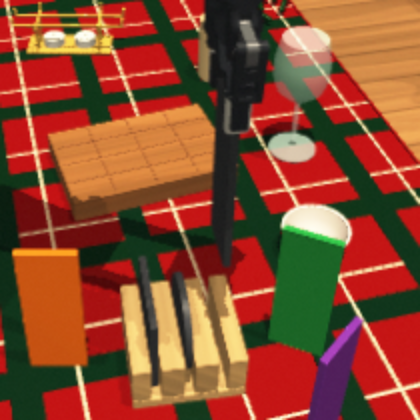

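The slate is clear of the rack and hangs upright at (225,200) in the crop. Next I'll carry it over the board.

move_arm(steps="1 0 0 0 -0.0635; 1 0 0 0 -0.0635; 1 0.03 -0.2 0 0; 1 0.05 -0.3 0 0; 1 0.05 -0.35 0 0; 1 0.05 -0.35 0 0; 1 0.05 -0.35 0 0; 1 0.05 -0.35 0 0; 1 0.05 -0.35 0 0; 1 0.05 -0.35 0 0")

```text
t: 4.42
eef_pos: [0.5664, -0.0849, 0.3332]
orientation: [0.999, 0.045, -0.001, -0.0]
force: [0.1, -0.2, -2.6]
finger_gap: 0.0625
grip_force: 39.6
```

move_arm(steps="1 0.06 -0.3 0 0; 1 0.05 -0.25 0 0; 1 0.05 -0.15 0 0; 1 0 -0.06 0 0; 1 0 0 0.1 0; 1 0 0 0.2 0; 1 0 0 0.25 0; 1 0 0 0.25 0; 1 0 0 0.15 0; 1 0 0 0 0")

```text
t: 5.25
eef_pos: [0.5732, -0.0109, 0.2327]
orientation: [0.999, 0.044, -0.006, -0.0]
force: [-0.9, 0.5, -2.7]
finger_gap: 0.0625
grip_force: 39.6
```

```bash
python3 go.py .576 -.010 .20 5.2; python3 - <<'E'
from h import *
i=snap("side","s3.png")[100:300,180:400]; cv2.imwrite("pics/c5.png",cv2.resize(i,None,fx=2.5,fy=2.5)[:,:,::-1])
E
```

```text
t 5.25 p [ 0.5732 -0.0109  0.2327] yaw 5.07 down [-0.011  0.    -1.   ] gap 0.0625 F [-0.9  0.5 -2.7] grip 39.6
shift [ 0.029 -0.006  0.327] turn -0.0015
```

View pics/c5.png

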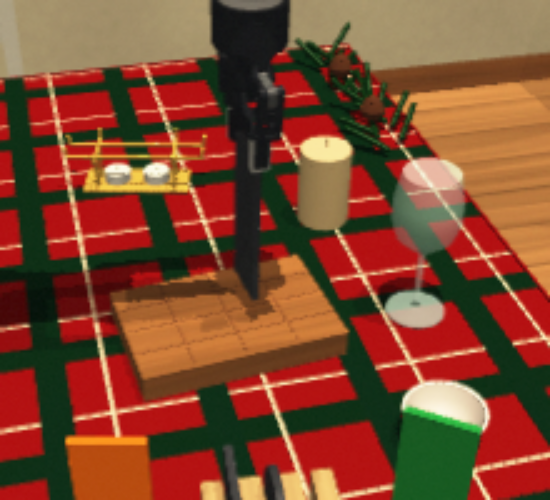

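The slate hangs upright over the board, with its lower edge at (255,298) in the crop. I'll lower it until it touches.

move_arm(steps="1 0.02 0 0.06 0; 1 0 0 0.06 0; 1 0 0 0.06 0; 1 0 0 0.05 0; 1 0 0 0.04 0; 1 0 0 0.03 0; 1 0 0 0.03 0; 1 0 0 0.02 0; 1 0 0 0 0; 1 0 0 0 0", newtons=30)

```text
t: 6.13
eef_pos: [0.5781, -0.0093, 0.2043]
orientation: [0.999, 0.045, 0.0, 0.0]
force: [-0.1, 0.2, -2.1]
finger_gap: 0.0624
grip_force: 39.6
```

```bash
python3 go.py .576 -.010 .1985 5.2
```

```text
t 6.13 p [ 0.5781 -0.0093  0.2043] yaw 5.19 down [ 0. -0. -1.] gap 0.0624 F [-0.1  0.2 -2.1] grip 39.6
shift [-0.021  0.005  0.058] turn -0.0001
```

move_arm(steps="1 0 0 0.02 0; 1 0 0 0.02 0; 1 0 0 0.02 0; 1 0 0 0.01 0; 1 0 0 0 0; 1 0 0 0.01 0; 1 0 0 0 0; 1 0 0 0.01 0; 1 0 0 0 0; 1 0 0 0 0", newtons=20)

```text
t: 6.97
eef_pos: [0.5794, -0.0094, 0.1985]
orientation: [0.999, 0.045, 0.003, 0.0]
force: [-1.2, -0.5, 7.6]
finger_gap: 0.0629
grip_force: 40.5
```

```bash
python3 go.py .576 -.010 .1985 5.2
```

```text
t 6.97 p [ 0.5794 -0.0094  0.1985] yaw 5.19 down [ 0.006 -0.    -1.   ] gap 0.0629 F [-1.2 -0.5  7.6] grip 40.5
shift [-0.034  0.003 -0.   ] turn -0.0001
```

The slate is touching the board with about 10 N of downward push. Now I'll swing it down along the arc, letting it pivot between the pads.

move_arm(steps="1 -0.076 0 0 0; 1 -0.076 0 0.002 0; 1 -0.1 0 0.004 0; 1 -0.1 0 0.018 0; 1 -0.1 0 0.023 0; 1 -0.1 0 0.028 0; 1 0 0 0 0; 1 0 0 0 0; 1 0 0 0 0; 1 0 0 0 0")

```text
t: 7.8
eef_pos: [0.524, -0.015, 0.1905]
orientation: [0.999, 0.045, 0.002, 0.001]
force: [-1.3, -1.6, 8.5]
finger_gap: 0.0627
grip_force: 41.9
```

```bash
python3 go.py .5235 -.0144 .1892 5.2; python3 - <<'E'
from h import *
i=snap("side","s4.png")[100:300,180:400]; cv2.imwrite("pics/c6.png",cv2.resize(i,None,fx=2.5,fy=2.5)[:,:,::-1])
E
```

```text
t 7.8 p [ 0.524  -0.015   0.1905] yaw 5.16 down [ 0.005 -0.002 -1.   ] gap 0.0627 F [-1.3 -1.6  8.5] grip 41.9
shift [-0.004 -0.006  0.013] turn -0.0004
```

View pics/c6.png

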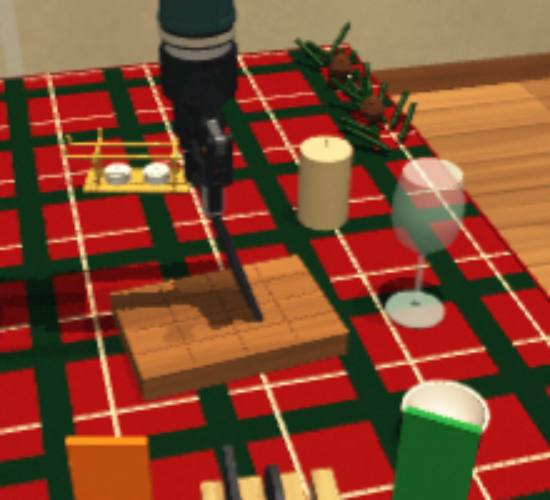

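The picture shows the slate leaning about 18° on its lower edge at (262,318), so the pivot works. I'll continue along the arc.

move_arm(steps="1 -0.187 0 0.07 0; 1 -0.137 0 0.068 0; 1 -0.13 0 0.079 0; 1 -0.123 0 0.09 0; 1 -0.115 0 0.1 0; 1 -0.105 0 0.11 0; 1 -0.095 0 0.118 0; 1 -0.085 0 0.127 0; 1 -0.074 0 0.134 0; 1 -0.061 0 0.139 0")

```text
t: 8.68
eef_pos: [0.4113, -0.0246, 0.0841]
orientation: [0.999, 0.045, -0.0, 0.0]
force: [-1.1, -1.7, 0.9]
finger_gap: 0.0626
grip_force: 44.5
```

```bash
python3 go.py .4128 -.0244 .0874 5.2
```

```text
t 8.68 p [ 0.4113 -0.0246  0.0841] yaw 5.17 down [-0.    -0.001 -1.   ] gap 0.0626 F [-1.1 -1.7  0.9] grip 44.5
shift [ 0.015 -0.001 -0.033] turn -0.0003
```

move_arm(steps="1 -0.03 0 0.06 0; 1 -0.02 0 0.06 0; 1 -0.02 0 0.06 0; 1 -0.015 0 0.06 0; 1 -0.01 0 0.05 0; 1 -0.005 0 0.05 0; 1 0 0 0.05 0; 1 0 0 0.04 0; 1 0 0 0.03 0; 1 0 0 0 0")

```text
t: 9.52
eef_pos: [0.4023, -0.0253, 0.0376]
orientation: [0.999, 0.045, -0.0, -0.0]
force: [-1.1, -0.0, 0.2]
finger_gap: 0.0625
grip_force: 42.2
```

```bash
python3 go.py .402 -.0254 .028 5.2
```

```text
t 9.52 p [ 0.4023 -0.0253  0.0376] yaw 5.18 down [-0.001 -0.    -1.   ] gap 0.0625 F [-1.1 -0.   0.2] grip 42.2
shift [-0.003  0.001  0.096] turn -0.0002
```

move_arm(steps="1 0 0 0.02 0; 1 0 0 0.02 0; 1 0 0 0.02 0; 1 0 0 0.02 0; 1 0 0 0 0; 1 0 0 0.01 0; 1 0 0 0 0; 1 0 0 0.01 0; 1 0 0 0 0; 1 0 0 0 0")

```text
t: 10.35
eef_pos: [0.4025, -0.0253, 0.0284]
orientation: [0.999, 0.045, 0.0, 0.0]
force: [-1.5, -0.7, -0.0]
finger_gap: 0.0625
grip_force: 42.0
```

```bash
python3 go.py .402 -.0254 .028 5.2
```

```text
t 10.35 p [ 0.4025 -0.0253  0.0284] yaw 5.19 down [ 0. -0. -1.] gap 0.0625 F [-1.5 -0.7 -0. ] grip 42.0
shift [-0.005  0.     0.004] turn -0.0001
```

move_arm(steps="1 0 0 0.01 0; 1 0 0 0 0; 1 0 0 0.01 0; 1 0 0 0 0; 1 0 0 0.01 0; 1 0 0 0 0; 1 0 0 0.01 0; 1 0 0 0 0; 1 0 0 0 0; 1 0 0 0 0")

```text
t: 11.18
eef_pos: [0.4025, -0.0253, 0.0255]
orientation: [0.999, 0.045, 0.0, 0.0]
force: [-5.0, 0.3, 9.2]
finger_gap: 0.0625
grip_force: 42.5
```

```bash
python3 go.py .402 -.0254 .028 5.2;python3 - <<'E'
from h import *
i=snap("side","s5.png")[170:270,170:330]; cv2.imwrite("pics/c7.png",cv2.resize(i,None,fx=5,fy=5,interpolation=2)[:,:,::-1])
E
```

```text
t 11.18 p [ 0.4025 -0.0253  0.0255] yaw 5.19 down [ 0. -0. -1.] gap 0.0625 F [-5.   0.3  9.2] grip 42.5
shift [-0.005  0.    -0.025] turn -0.0001
```

View pics/c7.png

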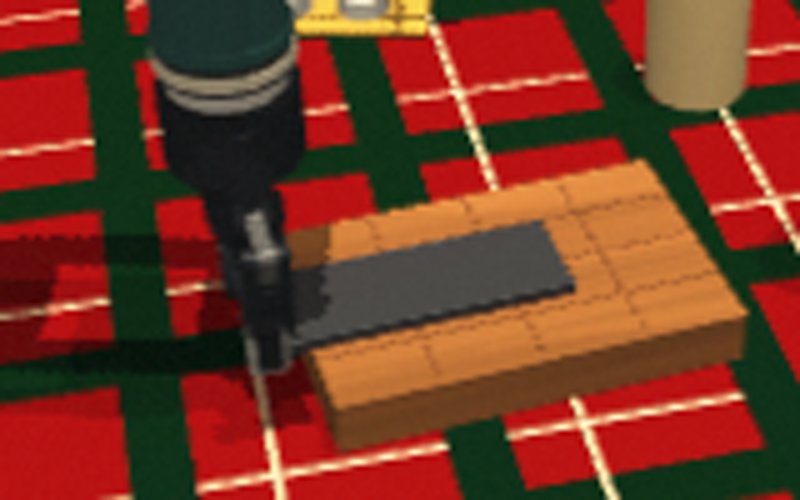

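The slate lies flat on the board, with its far corners at (545,222) and (572,290) in the crop. I'll release it and back off straight up.

move_arm(steps="0 0 0 0 0; 0 0 0 0 0; 0 0 0 0 0; 0 0 0 0 0; 0 0 0 0 0; 0 0 0 0 0; 0 0 0 0 0; 0 0 0 -0.2 0; 0 0 0 -0.3 0; 0 0 0 -0.3 0")

```text
t: 12.07
eef_pos: [0.4012, -0.0251, 0.1041]
orientation: [0.999, 0.045, -0.002, -0.0]
force: [0.5, -0.3, 0.5]
finger_gap: 0.0856
grip_force: 0.0
```

```bash
python3 go.py .4867 -.0177 .1 5.2; python3 - <<'E'
from h import *
np.set_printoptions(precision=4,suppress=True)
g=snap("side","s6.png").astype(int)
m=((g.max(2)-g.min(2)<25)&(g.mean(2)>30)&(g.mean(2)<110)).astype(np.uint8)
n,l,st,ce=cv2.connectedComponentsWithStats(m)
for k in range(1,n):
  if st[k,4]>60 and 170<ce[k][0]<330 and 170<ce[k][1]<280:
    c=cv2.findContours((l==k).astype(np.uint8),0,2)[0][0]; r=cv2.minAreaRect(c); B=cv2.boxPoints(r)
    h=cv2.approxPolyDP(c,4,True)[:,0]; print(st[k],h.tolist()); print(np.array([onz("side",p,.044) for p in h]))
E
```

```text
t 12.07 p [ 0.4012 -0.0251  0.1041] yaw 5.19 down [-0.003  0.001 -1.   ] gap 0.0856 F [ 0.5 -0.3  0.5] grip 0.0
shift [0.858 0.004 0.041] turn -0.0002
[213 185  14  22 146] [[214, 185], [217, 205], [226, 206], [223, 190]]
[[0.4122 0.2195 0.044 ]
 [0.4087 0.1059 0.044 ]
 [0.4346 0.0943 0.044 ]
 [0.437  0.1832 0.044 ]]
[216 208  11  15  63] [[225, 208], [216, 209], [219, 222], [224, 221]]
[[0.4303 0.0848 0.044 ]
 [0.4034 0.0862 0.044 ]
 [0.4045 0.0214 0.044 ]
 [0.4191 0.0226 0.044 ]]
[219 214  66  27 955] [[284, 226], [277, 214], [219, 229], [221, 239]]
[[ 0.5814 -0.0409  0.044 ]
 [ 0.5754  0.0184  0.044 ]
 [ 0.4007 -0.0101  0.044 ]
 [ 0.4008 -0.0542  0.044 ]]
```

move_arm(steps="0.15 0.15 0 0 0; 0.15 0.25 0 0 0; 0.15 0.25 0 0 0; 0.15 0.15 0 0 0; 0.15 0.065 0 0 0; 0.15 0 0 0 0; 0.15 0 0 0.15 0; 0.15 0 0 0.2 0; 0.15 0 0 0.15 0; 0.15 0 0 0 0")

```text
t: 12.95
eef_pos: [0.4846, -0.0171, 0.0506]
orientation: [0.999, 0.045, -0.004, -0.001]
force: [-0.7, 0.5, -0.2]
finger_gap: 0.0728
grip_force: 0.0
```

```bash
python3 go.py .4875 -.0182 .04 5.3
```

```text
t 12.95 p [ 0.4846 -0.0171  0.0506] yaw 5.18 down [-0.008  0.001 -1.   ] gap 0.0728 F [-0.7  0.5 -0.2] grip 0.0
shift [0.028 0.014 0.106] turn -0.0013
```

move_arm(steps="0.15 0 0.005 0.05 0; 0.15 0 0 0.05 0; 0.15 0 0 0.03 0; 0.15 0 0 0.02 0; 0.15 0 0 0 0; 0.15 0 0 0.01 0; 0.15 0 0 0 0; 0.15 0 0 0.01 0; 0.15 0 0 0 0; 0.15 0 0 0 0")

```text
t: 13.78
eef_pos: [0.4886, -0.0179, 0.0373]
orientation: [0.999, 0.045, 0.0, 0.0]
force: [-0.1, -0.3, 0.3]
finger_gap: 0.0726
grip_force: 0.0
```

```bash
python3 go.py .4875 -.0182 .03 5.3
```

```text
t 13.78 p [ 0.4886 -0.0179  0.0373] yaw 5.19 down [ 0. -0. -1.] gap 0.0726 F [-0.1 -0.3  0.3] grip 0.0
shift [-0.011  0.001  0.073] turn -0.0012
```

move_arm(steps="0.15 0 0 0.015 0; 0.15 0 0 0.015 0; 0.15 0 0 0.01 0; 0.15 0 0 0 0; 0.15 0 0 0.01 0; 0.15 0 0 0 0; 0.15 0 0 0.01 0; 0.15 0 0 0 0; 0.15 0 0 0 0; 0.15 0 0 0 0")

```text
t: 14.62
eef_pos: [0.4886, -0.018, 0.0313]
orientation: [0.999, 0.045, 0.0, 0.0]
force: [-0.3, 0.1, 0.5]
finger_gap: 0.0725
grip_force: 0.0
```

```bash
python3 go.py
```

```text
t 14.62 p [ 0.4886 -0.018   0.0313] yaw 5.19 down [ 0. -0. -1.] gap 0.0725 F [-0.3  0.1  0.5] grip 0.0
```

move_arm(steps="0.15 0 0 0.01 0; 0.15 0 0 0 0; 0.15 0 0 0.01 0; 0.15 0 0 0 0; 0.15 0 0 0.01 0; 0.15 0 0 0 0; 0.15 0 0 0 0; 0.15 0 0 0 0; 0.15 0 0 0 0; 0.15 0 0 0 0")

```text
t: 15.45
eef_pos: [0.4886, -0.018, 0.0284]
orientation: [0.999, 0.045, 0.0, 0.0]
force: [-0.8, 0.4, -0.2]
finger_gap: 0.0728
grip_force: 0.0
```

```bash
python3 go.py
```

```text
t 15.45 p [ 0.4886 -0.018   0.0284] yaw 5.19 down [ 0. -0. -1.] gap 0.0728 F [-0.8  0.4 -0.2] grip 0.0
```

move_arm(steps="0.15 0 0 0.01 0; 0.15 0 0 0 0; 0.15 0 0 0 0; 0.15 0 0 0.01 0; 0.15 0 0 0 0; 0.15 0 0 0 0; 0.15 0 0 0 0; 0.15 0 0 0 0; 0.15 0 0 0 0; 0.15 0 0 0 0")

```text
t: 16.28
eef_pos: [0.4888, -0.018, 0.0275]
orientation: [0.999, 0.045, 0.0, 0.0]
force: [-2.5, -0.2, 7.5]
finger_gap: 0.0727
grip_force: 3.4
```

```bash
python3 go.py
```

```text
t 16.28 p [ 0.4888 -0.018   0.0275] yaw 5.19 down [ 0.001 -0.    -1.   ] gap 0.0727 F [-2.5 -0.2  7.5] grip 3.4
```

Fingertips touched the board at TCP z = 0.0277. I'll raise them a little and close.

move_arm(steps="0.15 0 0 -0.02 0; 0.15 0 0 -0.025 0; 0.15 0 0 0 0; 0.2 0 0 0 0; 0.25 0 0 0 0; 0.3 0 0 0 0; 0.5 0 0 0 0; 1 0 0 0 0; 1 0 0 0 0; 1 0 0 0 0", newtons=50)

```text
t: 17.12
eef_pos: [0.4888, -0.0181, 0.0311]
orientation: [0.999, 0.045, 0.0, 0.0]
force: [-0.5, 0.4, 5.1]
finger_gap: 0.0624
grip_force: 55.6
```

```bash
python3 go.py
```

```text
t 17.12 p [ 0.4888 -0.0181  0.0311] yaw 5.19 down [ 0. -0. -1.] gap 0.0624 F [-0.5  0.4  5.1] grip 55.6
```

move_arm(steps="1 0 0 -0.03 0; 1 0 0 -0.05 0; 1 0 0 -0.1 0; 1 0 0 -0.15 0; 1 0 0 -0.15 0; 1 0 0 -0.15 0; 1 0 0 -0.15 0; 1 0 0 -0.1 0; 1 0 0 -0.05 0; 1 0 0 0 0")

```text
t: 17.95
eef_pos: [0.4893, -0.018, 0.1253]
orientation: [0.999, 0.045, 0.001, 0.0]
force: [-0.1, -0.2, -1.5]
finger_gap: 0.0622
grip_force: 55.2
```

```bash
python3 go.py .495 .348 .12 -13.8; python3 - <<'E'
from h import *
i=snap("side","s7.png")[130:250,180:340]; j=snap("top","t7.png")
a=cv2.resize(i,(533,400),interpolation=2); 
w=cv2.imread("pics/side0.png")[:,:,::-1][140:190,195:275]; b=cv2.resize(w,(320,200),interpolation=2) 
c=np.zeros((600,800,3),np.uint8); c[:400,:533]=a
c[400:,:320]=b; c[200:600,540:800]=cv2.resize(j[190:290,95:160],(260,400),interpolation=2)
cv2.imwrite("pics/c8.png",c[:,:,::-1])
E
```

```text
t 17.95 p [ 0.4893 -0.018   0.1253] yaw 5.19 down [ 0.003 -0.    -1.   ] gap 0.0622 F [-0.1 -0.2 -1.5] grip 55.2
shift [-0.818 -3.568  0.053] turn 0.211
```

View pics/c8.png

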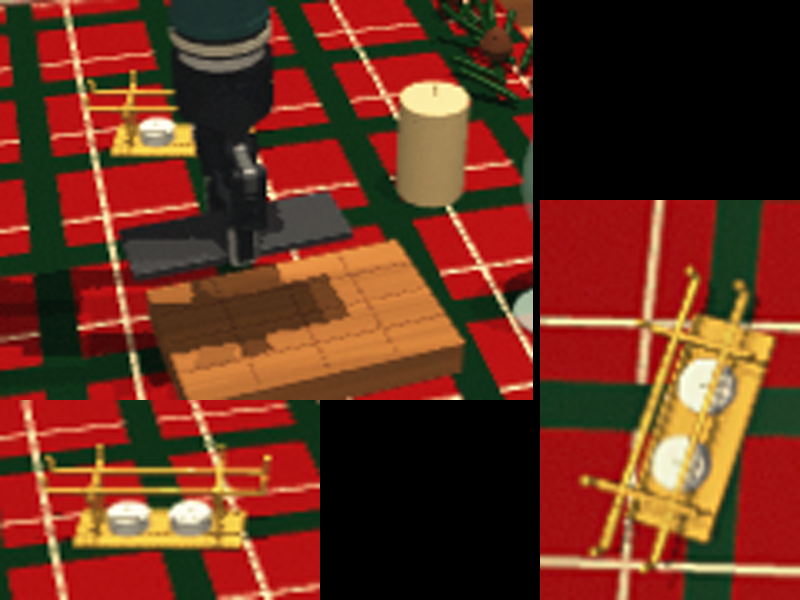

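The slate is held level in the crop, with ends at (122–133,235–275) and (333–352,195–230). The warmer tips are visible in the lower-left crop at (48,460), (100,447), (222,452) and (268,460). Now I'll check these against the estimates.

```bash
python3 - <<'E'
from h import *
np.set_printoptions(precision=4,suppress=True)
c=np.array([.4957,.3505]);g=np.radians(-13.8);ex=np.array([np.cos(g),np.sin(g)]);ey=np.array([-ex[1],ex[0]])
for a,b in[(-97,18),(-97,-18),(97,18),(97,-18),(-55,39),(-55,-39),(55,39),(55,-39)]:
  P=np.r_[c+ex*a/1e3+ey*b/1e3,.069]; u=proj("side",P);v=proj("top",P)
  print((a,b),"side crop",((u-[195,140]+.5)*4+[0,400]).round(0),"top crop",((v-[95,190]+.5)*4+[540,200]).round(0))
m=lambda p:((p[0]+.5)/3.333+179.5,(p[1]+.5)/3.333+129.5)
q=np.array([onz("side",m(p),.1383) for p in[(122,236),(133,269),(333,195),(352,229)]]);print("slate",q,q.mean(0))
# numeric slate outline from both views
for n,z in(("side",.1383),("top",.1383)):
  g_=cv2.cvtColor(cv2.imread("pics/%s7.png"%n[0]),cv2.COLOR_BGR2RGB).astype(int)
  mk=((g_.max(2)-g_.min(2)<25)&(g_.mean(2)>30)&(g_.mean(2)<120)).astype(np.uint8)
  k,l,st,ce=cv2.connectedComponentsWithStats(mk)
  for i in range(1,k):
    P=onz(n,ce[i],z)
    if st[i,4]>60 and .38<P[0]<.62 and -.08<P[1]<.06:
      h=cv2.approxPolyDP(cv2.findContours((l==i).astype(np.uint8),0,2)[0][0],3,True)[:,0]; print(n,st[i],np.array([onz(n,p,z)[:2] for p in h]).tolist().__repr__()[:700])
E
```

```text
(-97, 18) side crop [ 47. 457.] top crop [597. 552.]
(-97, -18) side crop [ 41. 477.] top crop [648. 568.]
(97, 18) side crop [264. 457.] top crop [691. 271.]
(97, -18) side crop [263. 477.] top crop [740. 285.]
(-55, 39) side crop [ 97. 446.] top crop [589. 482.]
(-55, -39) side crop [ 86. 489.] top crop [697. 514.]
(55, 39) side crop [219. 446.] top crop [642. 323.]
(55, -39) side crop [213. 489.] top crop [750. 354.]
slate [[ 0.4026 -0.0047  0.1383]
 [ 0.4058 -0.051   0.1383]
 [ 0.5816  0.0126  0.1383]
 [ 0.5846 -0.0393  0.1383]] [ 0.4936 -0.0206  0.1383]
side [215 188  71  26 850] [[0.585490883540877, -0.032950733985774194], [0.5639031047339502, 0.017735670773375567], [0.5254960934183925, 0.011686894109482426], [0.4942863818605422, -0.06223107979716225], [0.4924393956339894, -0.014981922409626702], [0.47408053759697166, -0.010471897125029161], [0.48973791328869465, 0.0003726823272767188], [0.4770791096491234, 0.023566590850069735], [0.39854479724837655, -0.011004087945311047], [0.41547127599770267, -0.06505677201730586], [0.4901114466317665, -0.07018235359656333]]
top [ 210  203   74  117 1389] [[0.54904577680847, -0.0578148242539428], [0.4681753978685572, -0.04050791063759816], [0.483011358433205, 0.03732248530582062], [0.47758223949466483, 0.05891393301333121], [0.4869892811403128, 0.06906240479813676], [0.523558518273526, 0.07079726193135423], [0.5986019442313382, 0.057099963253657224], [0.31996485818811865, 0.10673384553628142], [0.3182205337859584, 0.09000937263187599], [0.47993097093542203, 0.061446922626028966], [0.4667884861930158, 0.012499742359578181], [0.3955811702874032, 0.005148446942748533], [0.4062167786896122, -0.03983202087251338]]
```

```bash
cat > prof.py <<'E'
from h import *
def ends(n,img,c,yaw,z,offs):
    g=np.radians(yaw);ex=np.array([np.cos(g),np.sin(g),0]);ey=np.array([-ex[1],ex[0],0])
    G=cv2.GaussianBlur(img,(0,0),.6).astype(np.float32)
    for o in offs:
        out=[]
        for sg in(-1,1):
            s=np.arange(72,110,.5)
            uv=np.array([proj(n,np.r_[c,z]+ex*sg*v/1e3+ey*o/1e3) for v in s]).astype(np.float32)
            v=cv2.remap(G,uv[:,:1],uv[:,1:],1)[:,0]; r=v.max(1)-v.min(1)  # chroma: slate grey vs red/green/wood
            d=np.gradient(cv2.GaussianBlur(r.reshape(-1,1),(1,9),0).ravel()); k=d.argmax(); out.append((float(s[k])*sg,round(float(d[k]),1)))
        print(n,o,out,"centre",(out[0][0]+out[1][0])/2,"len",out[1][0]-out[0][0])
E
python3 - <<'E'
from prof import *
rd=lambda f:cv2.imread("pics/"+f)[:,:,::-1].copy()
ends("side",rd("s7.png"),[.4893,-.018],5.19,.1383,[-25,-20,-15,0,15,20,25])
ends("top",rd("t7.png"),[.4893,-.018],5.19,.1383,[-20,-10,0,10,20])
i=rd("side0.png").astype(int)[140:190,195:275]
b=(i[...,0]>140)&(i[...,1]>100)&(i[...,2]<110)
for r in range(6,24): x=np.where(b[r])[0]; print(140+r,(x+195).tolist()[:6],(x+195).tolist()[-6:])
E
```

```text
side -25 [(-88.5, 8.0), (92.5, 2.3)] centre 2.0 len 181.0
side -20 [(-88.0, 10.5), (94.5, 1.6)] centre 3.25 len 182.5
side -15 [(-87.5, 9.4), (94.0, 2.3)] centre 3.25 len 181.5
side 0 [(-94.5, 4.8), (92.5, 4.3)] centre -1.0 len 187.0
side 15 [(-91.0, 5.2), (93.0, 10.4)] centre 1.0 len 184.0
side 20 [(-87.5, 9.5), (93.5, 10.6)] centre 3.0 len 181.0
side 25 [(-86.5, 11.1), (92.5, 11.4)] centre 3.0 len 179.0
top -20 [(-73.5, 0.3), (92.5, 11.2)] centre 9.5 len 166.0
top -10 [(-88.0, 6.0), (94.5, 11.6)] centre 3.25 len 182.5
top 0 [(-92.5, 6.3), (97.5, 12.3)] centre 2.5 len 190.0Traceback (most recent call last):
  File "<stdin>", line 4, in <module>
  File "prof.py", line 9, in ends
    uv=np.array([proj(n,np.r_[c,z]+ex*sg*v/1e3+ey*o/1e3) for v in s]).astype(np.float32)
                 ~~~~^^^^^^^^^^^^^^^^^^^^^^^^^^^^^^^^^^^
  File "h.py", line 18, in proj
    K,k1,R,t=cal(n); c=R@np.array(P,float)+t; s=c[:2]/c[2]; s=s*(1+k1*(s@s)); return (K@np.r_[s,1])[:2]
             ~~~^^^
  File "h.py", line 4, in cal
    c=viewer.get_calibration(n); R=cv2.Rodrigues(np.array(c["rvec"],float))[0]
ValueError: time passes only in moves, steps and waits
```

```bash
sed -i 's/^def cal/import functools\n@functools.lru_cache(None)\ndef cal/' h.py; python3 - <<'E'
from h import *
i=cv2.imread("pics/side0.png")[:,:,::-1].astype(int)[140:190,195:275]
b=(i[...,0]>140)&(i[...,1]>100)&(i[...,2]<110)
for r in range(8,26): x=np.where(b[r])[0]+195; print(140+r,x.tolist()if len(x)<14 else (x[:4].tolist(),x[-4:].tolist()))
E
python3 go.py .4928 .3512 .12 -13.8
```

```text
148 [199, 200, 201, 204, 205, 206, 245]
149 [196, 197]
150 [202, 247]
151 [203, 219, 220]
152 [204]
153 [247, 248, 249]
154 [206, 207, 261, 262]
155 [207, 219, 220, 250]
156 [219, 220, 248, 249, 250]
157 ([204, 208, 209, 210], [257, 258, 259, 260])
158 [218, 219, 249, 250, 257, 258, 259, 260]
159 [204, 205, 218, 219, 249, 250, 260, 261]
160 [204, 205, 218, 219, 249, 250, 251, 260]
161 [205, 217, 218, 219, 249, 250, 271, 272, 273]
162 ([206, 207, 208, 209], [264, 268, 269, 270])
163 ([217, 218, 249, 250], [257, 258, 259, 260])
164 [217, 218, 246, 247, 250]
165 [229, 246]
t 18.05 p [ 0.4881 -0.0179  0.1232] yaw 5.19 down [-0.001  0.    -1.   ] gap 0.0626 F [-0.3 -0.7 -2.2] grip 55.2
shift [-0.835 -3.595  0.032] turn 0.211
```

move_arm(steps="1 0 0 0 0.0703; 1 0 0 0 0.0703; 1 0 0 0 0.0703; 1 -0.04 -0.15 0 0; 1 -0.06 -0.25 0 0; 1 -0.08 -0.34 0 0; 1 -0.08 -0.34 0 0; 1 -0.08 -0.34 0 0; 1 -0.08 -0.34 0 0; 1 -0.08 -0.34 0 0")

```text
t: 18.88
eef_pos: [0.489, 0.1993, 0.1222]
orientation: [0.993, -0.12, -0.001, 0.001]
force: [0.1, -0.1, -2.4]
finger_gap: 0.062
grip_force: 55.2
```

move_arm(steps="1 -0.08 -0.34 0 0; 1 -0.08 -0.34 0 0; 1 -0.08 -0.34 0 0; 1 -0.08 -0.25 0 0; 1 -0.06 -0.15 0 0; 1 -0.02 -0.06 0 0; 1 0 0 0.1 0; 1 0 0 0.1 0; 1 0 0 0 0; 1 0 0 0 0")

```text
t: 19.72
eef_pos: [0.4857, 0.3491, 0.1015]
orientation: [0.993, -0.121, -0.002, 0.002]
force: [-0.1, 0.2, -2.3]
finger_gap: 0.0623
grip_force: 55.3
```

```bash
python3 go.py .4936 .3512 .09 -13.8
```

```text
t 19.72 p [0.4857 0.3491 0.1015] yaw -13.89 down [-0.004 -0.003 -1.   ] gap 0.0623 F [-0.1  0.2 -2.3] grip 55.3
shift [ 0.071 -0.039  0.115] turn -0.001
```

move_arm(steps="1 0.04 -0.02 0 0; 1 0.033 0 0 0; 1 0 0 0 0; 1 0 0 0 0; 1 0 0 0 0; 1 0 0 0 0; 1 0 0 0 0; 1 0 0 0 0; 1 0 0 0 0; 1 0 0 0 0")

```text
t: 20.55
eef_pos: [0.494, 0.3514, 0.1038]
orientation: [0.993, -0.12, -0.0, 0.0]
force: [0.4, 0.3, -2.9]
finger_gap: 0.0623
grip_force: 55.4
```

```bash
python3 go.py .4936 .3512 .09 -13.8; python3 - <<'E'
from prof import *
p=readout.get_state()["eef_pos"]
for n in("side","top"):
  i=snap(n,n[0]+"8.png"); ends(n,i,p[:2],-13.8,p[2]+.013,[-25,-20,-10,0,10,20,25])
# lateral: profile across width in top view at several stations
i=cv2.GaussianBlur(cv2.imread("pics/t8.png"),(0,0),.6).astype(np.float32)
g=np.radians(-13.8);ex=np.array([np.cos(g),np.sin(g),0]);ey=np.array([-ex[1],ex[0],0])
for a in(-75,-65,-50,50,65,75):
  o=[]
  for sg in(-1,1):
    s=np.arange(24,44,.5); uv=np.array([proj("top",np.r_[p[:2],p[2]+.013]+ex*(a+3)/1e3+ey*sg*v/1e3) for v in s]).astype(np.float32)
    v=cv2.remap(i,uv[:,:1],uv[:,1:],1)[:,0]; r=v.max(1)-v.min(1); d=np.gradient(r); o+=[float(sg*s[d.argmax()]),float(d.max().round(1))]
  print(a,o)
E
```

```text
t 20.55 p [0.494  0.3514 0.1038] yaw -13.78 down [-0. -0. -1.] gap 0.0623 F [ 0.4  0.3 -2.9] grip 55.4
shift [-0.003  0.003  0.138] turn 0.0002
side -25 [(-86.0, 9.1), (91.5, 1.1)] centre 2.75 len 177.5
side -20 [(-86.5, 9.1), (94.0, 3.4)] centre 3.75 len 180.5
side -10 [(-85.5, 8.7), (94.0, 9.6)] centre 4.25 len 179.5
side 0 [(-86.5, 9.7), (94.0, 10.4)] centre 3.75 len 180.5
side 10 [(-87.5, 8.9), (93.5, 9.4)] centre 3.0 len 181.0
side 20 [(-86.0, 9.3), (93.0, 9.2)] centre 3.5 len 179.0
side 25 [(-86.5, 8.0), (92.5, 8.0)] centre 3.0 len 179.0
top -25 [(-88.5, 8.0), (92.5, 3.0)] centre 2.0 len 181.0
top -20 [(-88.0, 8.1), (91.5, 1.9)] centre 1.75 len 179.5
top -10 [(-92.0, 1.5), (91.5, 10.8)] centre -0.25 len 183.5
top 0 [(-76.0, 1.1), (91.0, 12.1)] centre 7.5 len 167.0
top 10 [(-83.0, 0.3), (91.0, 11.5)] centre 4.0 len 174.0
top 20 [(-83.5, 0.2), (91.0, 9.0)] centre 3.75 len 174.5
top 25 [(-98.0, 0.1), (91.0, 7.3)] centre -3.5 len 189.0
-75 [-34.5, 7.5, 35.5, 0.20000000298023224]
-65 [-33.5, 7.0, 40.0, 0.10000000149011612]
-50 [-33.5, 7.300000190734863, 25.0, 1.7000000476837158]
50 [-34.5, 7.199999809265137, 31.5, 10.399999618530273]
65 [-36.0, 6.599999904632568, 31.5, 12.399999618530273]
75 [-38.0, 8.5, 31.5, 11.300000190734863]
```

Both views put the slate within about 1 mm of the warmer's centre, lengthwise and sideways. I'll lower it.

move_arm(steps="1 0 0 0.06 0; 1 0 0 0.08 0; 1 0 0 0.08 0; 1 0 0 0.06 0; 1 0 0 0.04 0; 1 0 0 0.02 0; 1 0 0 0.02 0; 1 0 0 0.02 0; 1 0 0 0.02 0; 1 0 0 0 0")

```text
t: 21.48
eef_pos: [0.494, 0.3513, 0.0636]
orientation: [0.993, -0.12, -0.0, 0.0]
force: [0.2, -1.0, -1.8]
finger_gap: 0.0625
grip_force: 55.3
```

```bash
python3 go.py .4938 .3512 .0495 -13.8
```

```text
t 21.48 p [0.494  0.3513 0.0636] yaw -13.79 down [-0. -0. -1.] gap 0.0625 F [ 0.2 -1.  -1.8] grip 55.3
shift [-0.002  0.002  0.141] turn 0.0001
```

move_arm(steps="1 0 0 0.02 0; 1 0 0 0.02 0; 1 0 0 0.02 0; 1 0 0 0.015 0; 1 0 0 0.01 0; 1 0 0 0.01 0; 1 0 0 0.005 0; 1 0 0 0 0; 1 0 0 0 0; 1 0 0 0 0")

```text
t: 22.32
eef_pos: [0.4941, 0.3514, 0.0539]
orientation: [0.993, -0.12, 0.0, -0.0]
force: [1.3, -0.9, -2.2]
finger_gap: 0.0624
grip_force: 55.3
```

```bash
python3 go.py .4938 .3512 .0495 -13.8
```

```text
t 22.32 p [0.4941 0.3514 0.0539] yaw -13.79 down [ 0.  0. -1.] gap 0.0624 F [ 1.3 -0.9 -2.2] grip 55.3
shift [-0.003  0.003  0.044] turn 0.0001
```

move_arm(steps="1 0 0 0.01 0; 1 0 0 0 0; 1 0 0 0.01 0; 1 0 0 0 0; 1 0 0 0.01 0; 1 0 0 0 0; 1 0 0 0.01 0; 1 0 0 0 0; 1 0 0 0 0; 1 0 0 0 0")

```text
t: 23.15
eef_pos: [0.4941, 0.3513, 0.0497]
orientation: [0.993, -0.12, -0.0, 0.0]
force: [0.2, -0.2, -3.0]
finger_gap: 0.0622
grip_force: 55.3
```

```bash
python3 go.py .4938 .3512 .0495 -13.8
```

```text
t 23.15 p [0.4941 0.3513 0.0497] yaw -13.79 down [-0. -0. -1.] gap 0.0622 F [ 0.2 -0.2 -3. ] grip 55.3
shift [-0.002  0.002  0.002] turn 0.0001
```

Still carrying the weight with no contact. I'll go down another millimetre or so.

move_arm(steps="1 0 0 0.01 0; 1 0 0 0 0; 1 0 0 0 0; 1 0 0 0.01 0; 1 0 0 0 0; 1 0 0 0 0; 1 0 0 0 0; 1 0 0 0 0; 1 0 0 0 0; 1 0 0 0 0")

```text
t: 23.98
eef_pos: [0.4941, 0.3514, 0.0497]
orientation: [0.993, -0.12, 0.0, -0.0]
force: [-4.3, -2.8, 7.6]
finger_gap: 0.0624
grip_force: 56.4
```

```bash
python3 go.py .4938 .3512 .0495 -13.8
```

```text
t 23.98 p [0.4941 0.3514 0.0497] yaw -13.79 down [ 0.001  0.    -1.   ] gap 0.0624 F [-4.3 -2.8  7.6] grip 56.4
shift [-0.003  0.002  0.002] turn 0.0001
```

It is seated on the wires: contact came at the expected height, with about 10 N. Now I'll release and retreat upward.

move_arm(steps="1 0 0 -0.01 0; 0 0 0 0 0; 0 0 0 0 0; 0 0 0 0 0; 0 0 0 0 0; 0 0 0 0 0; 0 0 0 -0.05 0; 0 0 0 -0.1 0; 0 0 0 -0.3 0; 0 0 0 -0.35 0")

```text
t: 24.82
eef_pos: [0.4925, 0.3505, 0.1274]
orientation: [0.993, -0.12, -0.002, 0.002]
force: [0.8, -0.0, 1.5]
finger_gap: 0.0852
grip_force: 0.0
```

move_arm(steps="0 0 0 -0.3 0; 0 -0.3 0 -0.2 0; 0 -0.35 0 0 0; 0 -0.35 0 0 0; 0 -0.3 0 0 0; 0 -0.2 0 0 0; 0 0 0 0 0; 0 0 0 0 0; 0 0 0 0 0; 0 0 0 0 0")

```text
t: 25.65
eef_pos: [0.3495, 0.387, 0.1792]
orientation: [0.993, -0.121, 0.0, -0.0]
force: [0.2, -0.5, 0.2]
finger_gap: 0.0857
grip_force: 0.0
```

```bash
python3 go.py; python3 - <<'E'
from prof import *
c=[.4957,.3505]
for n in("side","top"):
  i=snap(n,n[0]+"9.png"); ends(n,i,c,-13.8,.0625,[-28,-10,-5,0,5,10,28])
  b=cv2.GaussianBlur(i,(0,0),.6).astype(np.float32)
  g=np.radians(-13.8);ex=np.array([np.cos(g),np.sin(g),0]);ey=np.array([-ex[1],ex[0],0])
  for a in(-70,-30,0,30,70):
    o=[]
    for sg in(-1,1):
      s=np.arange(24,44,.5); uv=np.array([proj(n,np.r_[c,.0625]+ex*a/1e3+ey*sg*v/1e3) for v in s]).astype(np.float32)
      v=cv2.remap(b,uv[:,:1],uv[:,1:],1)[:,0]; d=np.gradient(v.max(1)-v.min(1)); o+=[float(sg*s[d.argmax()]),round(float(d.max()),1)]
    print(n,a,o)
E
```

```text
t 25.65 p [0.3495 0.387  0.1792] yaw -13.86 down [ 0.001  0.    -1.   ] gap 0.0857 F [ 0.2 -0.5  0.2] grip 0.0
side -28 [(-86.5, 7.5), (91.5, 8.7)] centre 2.5 len 178.0
side -10 [(-89.0, 5.4), (91.5, 8.7)] centre 1.25 len 180.5
side -5 [(-89.0, 5.1), (91.0, 7.8)] centre 1.0 len 180.0
side 0 [(-87.0, 6.4), (90.5, 7.3)] centre 1.75 len 177.5
side 5 [(-87.5, 6.0), (90.0, 7.4)] centre 1.25 len 177.5
side 10 [(-88.5, 6.0), (90.0, 7.0)] centre 0.75 len 178.5
side 28 [(-94.5, 5.9), (92.5, 6.8)] centre -1.0 len 187.0
side -70 [-43.0, 5.0, 43.5, 3.5]
side -30 [-42.5, 4.8, 34.0, 1.8]
side 0 [-43.5, 0.5, 33.5, 1.7]
side 30 [-43.5, 1.2, 34.5, 2.8]
side 70 [-39.0, 2.9, 31.5, 7.1]
top -28 [(-94.0, 7.0), (92.0, 6.5)] centre -1.0 len 186.0
top -10 [(-91.0, 10.4), (92.0, 2.6)] centre 0.5 len 183.0
top -5 [(-90.0, 9.7), (91.0, 2.7)] centre 0.5 len 181.0
top 0 [(-91.0, 6.9), (91.5, 2.9)] centre 0.25 len 182.5
top 5 [(-91.5, 7.1), (89.5, 3.2)] centre -1.0 len 181.0
top 10 [(-91.5, 10.3), (89.0, 10.1)] centre -1.25 len 180.5
top 28 [(-91.0, 12.5), (89.5, 11.4)] centre -0.75 len 180.5
top -70 [-42.5, 6.0, 32.5, 11.6]
top -30 [-43.5, 7.4, 33.0, 12.6]
top 0 [-34.5, 7.3, 33.5, 3.2]
top 30 [-43.0, 6.9, 34.5, 8.4]
top 70 [-43.5, 6.0, 31.5, 11.1]
```

The final measurement puts the slate centred within about 1 mm, and its length comes out at 180 mm at the resting height. I'll hand the job in.

```bash
python3 -c "
from cell import close_job
print(close_job())"
```

```text
the job is handed in; nothing more can be done
None
```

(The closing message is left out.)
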